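Clear the heel-nailing jig and hold its template down on the hidden pin

ROBOT

A 7-joint arm with a two-finger parallel gripper is mounted at the origin on the work surface. World frame = base frame: x ahead of the robot, y to its left, z up, the work surface at z = 0. Lengths are in mm, angles in degrees, forces in N, time in s.
With the tool pointing down it reaches from about 400 to 900 mm from the base axis. Payload 5.5 kg.
Tool frame: the origin (TCP) lies on the centre line of the jaws, within the pads' length; the fingertips stand 17 mm ahead of it and the grasp point (between the pads) lies 2 mm behind it (tip_extent is the distance from the TCP to the fingertips, in mm); z points along the fingers, y is the line along which they close (so a half turn about z gives the same grasp; the last joint's range is limited). The gripper opens to 85 mm and grips with 20 to 120 N. Pads are 22 mm wide; open, the fingers measure 114 mm over their backs; the gripper's body (76 mm by 85 mm) begins 54 mm behind the grasp point. The pads swing forward as they close: fully open they stand 13 mm farther back than shut.
Start: joints at [82.517, 28.699, -24.465, 88.831, 12.651, 65.22, -12.049], TCP at [249.437, -600.234, 248.31] pointing down, gripper open.
Joint ranges: [-164.97, 164.97], [-17.58, 116.51], [-87.97, 89.64], [11.32, 138.91], [-80.73, 260.73], [10.89, 115.49], [-147.41, 147.41]. Speed limits (degrees/s): [147.25, 147.25, 180, 180, 180, 180, 180].

INTERFACE

Orientations are given as [roll, pitch, yaw] about the fixed x, y, z axes, in that order (R = Rz(yaw) Ry(pitch) Rx(roll)).
In Python, from workcell import * gives the robot as it stands.
- The arm moves only by the tool apply_moves, never from a script. Its argument "deltas" is a list that holds one entry, the list of rows, each a list of 7 numbers: the turn, a rotation vector about the world's x, y, z in units of 30 degrees (1.0 is 30 degrees), then the shift along the world's x, y, z in units of 0.75 m (1.0 is 0.75 m), then the opening, from 0 (shut) to 1 (fully open). In form: [[[wx, wy, wz, dx, dy, dz, gripper], ...]]. A call has 1 to 5 rows; each row shifts and turns the commanded pose from where the row before left it; what a row does not reach is not made up. A row lasts 1/12 s, in which the tool goes at most 41.7 mm and 7.16 degrees, less where a joint would pass 70% of its speed; a pose out of reach is approached as far as the arm can. A call with a number of a shift or a turn outside -1 to 1 is refused whole. A call with a gripper value outside its range is refused whole. The fingers move at their own pace and stop on an object; "squeeze" is the grip in N (left out, the last holds). Time passes only in rows, so rows that do not move let the fingers close. It gives the time, the measured TCP pose, the force, the opening and the grip force at its end, in the units of the state.
- observe(): the state, without advancing time (a new reading comes with each control period).
- grab_frame(name): name is "scene" or "side" or "wrist"; returns a dict with "frame" (384x512x3 uint8, red, green, blue), "depth" (384x512 float32, mm along the optical axis (not along the pixel's ray), 0 where there is no reading), "intrinsics" (3x3 intrinsics, pixels), "eye" and "attitude" of the camera in the world; the wrist camera has in their place "mount" (4x4, takes a point from camera to tool coordinates, whose origin is the TCP and whose axes are the flange's). Camera axes: x right, y down, z forward; pixel columns grow to the right and rows downward; lengths in mm; the calibration is good to about 2 mm. A picture is of the moment at which its call begins: read the wrist's pose just before it.
- close_job(): hands the job in; it is judged then, once.
Trained networks look in a picture, given as the dict that the camera call returned (one of the last four; its "shot" number tells which), for a name from the list of things; names that differ only in an ending like _2 or _b are one class to them, and where a whole thing is asked for, a point or a joint stands for the part that bears it (a point fixed in the world has none). Each returns a list of dicts, best first, with "confidence" (0 to 1); they miss things now and then, are a little off and sometimes report something else, mostly with a low value. They report only what shows in the picture. A call takes as long as a camera call. They do not tell look-alikes from the thing itself.
- find_in(picture, query): "point" ([column, row] in pixels, amid what is visible of it).
- spot_point(picture, query): "point" ([column, row] in pixels: a listed point, or the origin of a listed thing).
The state is a dict: "time_s": time; "q": joint angles; "joint_velocities": joint speeds; "joint_torque": joint torques, N m; "tcp_pos": TCP position; "tcp_rot": TCP orientation; "wrist_force": force on the tool from outside, world axes, zero at the start; "wrist_torque": the same for the moment, N m; "width": opening from 0.0 (shut) to 1.0 (fully open); "gripper_force": force on a finger pad.
Only numpy, scipy, OpenCV 4.12 (cv2) and the standard library are available. Lean on these libraries where they do the work, as an engineer would, in place of code of your own. Each camera call takes 0.05 s, during which the arm holds its last target. There are 200 camera calls.

TASK

Take the scraper block and sweep the three loose steel offcuts off the jig's spring bed with it, then stand the scraper back on the bench. Next take the nailing template by its wooden grip, slide its holed end in under the jig's arch, square to the jig, until it drops over the locating pin hidden there and lies flat on the bed, then press it and the bed down to the stop; the job finishes while you are still holding the template and pressing it down. Push the offcuts with the scraper only, not with the fingers, and leave the other things on the bench where they are.

Things in the scene. Friction and masses are not known exactly. Their poses are not given: they have to be found in the camera images.
- jig: Fixed green heel-nailing jig; a dark spring bed lies on it and an arch stands across its far end. Origin: centre of its underside on the bench; x points to the arch end (away from the robot, within 0.3 rad), y to its left, z up. Base casting 200 (x) x 96 (y) x 18 mm, widened to 150 mm under the arch
- arch (a point): Centre of the underside of the jig's arch head, at jig x = 66, y = 0, 62 mm above the bench. The head is a flat bar 40 (x) x 144 (y) x 14 mm, its top 76 mm above the bench, with a 26 mm wide, 12 mm tall bush on top. Two legs carry it, with 124 mm free between them. It is open towards the robot and the far side; the locating pin stands under it
- pin_tip (a point): Tip of the fixed upright steel locating pin, 12 mm in diameter with a 3 mm chamfer (6 mm wide at the very top), under the arch at jig x = 60, y = 0 mm. The tip is 42 mm above the bench, 8 mm above the resting bed and 20 mm below the arch head. It does not move with the bed
- bed_top (a point): Centre of the top face of the spring bed, a dark flat steel plate 160 (x) x 110 (y) x 10 mm centred on the jig's origin and square with it; its top is 34 mm above the bench at rest. Its long sides overhang the casting, so offcuts pushed over them fall on the bench
- bed (a joint): How far the bed is pressed down, m: 0 at rest, 0.005 at its stop. It moves straight down only, on a preloaded spring: it starts to sink at about 7 N of load and reaches the stop at about 12 N (the template's own weight of 3 to 5.5 N counts). It rises again when let go
- template: Loose aluminium nailing template, a plate 160 (x) x 90 (y) x 8 mm, 0.3 to 0.55 kg, on the bench to one side of the jig. Origin: centre of its underside; its hole is towards +x. An upright wooden grip bar crosses it at x = -20 mm: 20 thick (x), 56 wide (y), from 8 to 53 mm above the underside. Fully home, origin and axes agree with the jig's in plan
- template_hole (a point): Centre of the template's round through hole (16 mm in diameter) at the underside, at template x = 60, y = 0 mm
- template_grip (a point): Middle of the top face of the template's grip bar, 53 mm above its underside
- scraper: Loose scraper block standing on the bench on the other side of the jig from the template, 58 mm tall, 0.13 to 0.25 kg. Origin: centre of its underside. Its foot is a black rubber bar 100 (x) x 30 (y) x 14 mm, and above that a wooden grip 84 (x) x 24 (y) mm, up to 58 mm. x runs along the blade; push it along its y
- chip0: Loose steel offcut 26 x 13 x 6 mm, 14 g, lying flat on the spring bed in front of the arch. Origin: centre of its underside
- chip1: Loose steel offcut 22 x 16 x 6 mm, 14 g, lying flat on the spring bed in front of the arch. Origin: centre of its underside
- chip2: Loose steel offcut 24 x 14 x 6 mm, 14 g, lying flat on the spring bed in front of the arch. Origin: centre of its underside
- heel_a: Bystander: D-shaped dark heel block, about 67 x 62 x 26 mm, on the bench on the robot's side of the jig, to the left
- heel_b: Bystander: another such heel block, to the right
- hammer: Bystander: hammer 260 mm long lying beyond the jig, to the left. Origin under its middle
- tack_jar: Bystander: glass jar with a steel cap, 64 mm in diameter, 75 mm tall, beyond the jig, to the right
- glue_can: Bystander: can 80 mm in diameter, 110 mm tall, far to the right
- wrench: Bystander: wrench 180 mm long lying far to the left
Things that resemble listed ones, but are neither listed nor needed, are in the scene too. Several things have the shape of the template; the one meant has the colours described above. There is more than one size of the scraper; the one meant has the size given above.

How it is judged (in metres and radians):
On the way, in this order (a step that is already met when the one before it is completed fails the run):
1. the three offcuts are off the bed, the scraper in the gripper (height (world z) of each of chip0, chip1, chip2 below 0.028 m and contact force between the fingers and scraper above 1 N), for 0.1 s.
2. the scraper stands on the bench, let go (height (world z) of scraper below 0.025 m and contact force between the fingers and scraper below 0.1 N and linear speed of scraper below 0.03 m/s and angle between scraper's own z axis and vertical below 0.15 rad), for 0.2 s.
3. the template, held, has dropped over the pin and lies flat on the bed (horizontal distance between template_hole and pin_tip below 0.005 m and angle between the x axis of template and the x axis of jig, either way round below 0.1 rad and angle between template's own z axis and vertical below 0.06 rad and z of template_hole in the frame of bed_top below 0.0035 m and contact force between the fingers and template above 1 N), for 0.1 s.
At the end, for the whole second after the job is handed in: Template held by the fingers, its hole within 5 mm of the pin, square within 0.1 rad, level within 0.06 rad, within 3.5 mm of the bed, the bed pressed down at least 4 of 5 mm; offcuts off the bed (below 28 mm); scraper standing on the bench, let go, at rest (all of step 2 and all of step 3 and value of joint bed above 0.004 m and linear speed of template below 0.02 m/s and height (world z) of each of chip0, chip1, chip2 below 0.028 m); the arm keeps its last pose, push and grip.
It fails at once if the fingers push an offcut that is on the bed ((contact force between the fingers and chip0 above 1 N and height (world z) of chip0 above 0.029 m) or (contact force between the fingers and chip1 above 1 N and height (world z) of chip1 above 0.029 m) or (contact force between the fingers and chip2 above 1 N and height (world z) of chip2 above 0.029 m)).
It fails at once if a bystander is moved by more than 50 mm (distance of any of heel_a, heel_b, hammer, tack_jar, glue_can, wrench from where it was at the start of the episode above 0.05 m).
It also fails if it takes over 64 s, if anything falls off the work surface, if the arm or the gripper's body presses on something with over 40 N, if the wrist force passes 120 N, or if a joint passes its speed limit or range.

## Working session

There is one attempt and no reset: what is moved stays moved. The work goes in short steps, Python scripts to look and compute and a tool call to move; the robot and the scene stay as the last step left them, time stands still between calls to the robot, and variables do not carry over. Pictures are saved under pics/ and viewed, at most 10 in all, crops included, and the job is handed in when it is done.

Besides the shell and the picture viewer there is one more tool, called after "Call:" in YAML: its name, and indented under it one key for each argument. apply_moves: Moves the arm, as the interface text tells. Its arguments: {"type":"object","properties":{"deltas":{"type":"array","items":{"type":"array","items":{"type":"array","items":{"type":"number","minimum":-1,"maximum":1}}}},"squeeze":{"type":"number"}},"required":["deltas"]}

```bash
ls; mkdir -p pics
cat > h.py <<'E'
from workcell import *
import numpy as np, cv2
def cam(p):
    A=np.array(p["attitude"]) ; 
    if A.shape!=(3,3):
        from scipy.spatial.transform import Rotation as R
        A=R.from_euler('xyz',A.ravel(),degrees=True).as_matrix()
    return A,np.array(p["eye"])
def world(p,uv,z=None):
    A,e=cam(p);K=np.array(p["intrinsics"]);u,v=uv
    r=np.linalg.solve(K,[u,v,1.0])
    if z is None:
        d=p["depth"][int(round(v)),int(round(u))]; return e+A@(r*d)
    w=A@r; return e+w*(z-e[2])/w[2]
def cloud(p):
    A,e=cam(p);K=np.array(p["intrinsics"]);d=p["depth"]
    v,u=np.mgrid[:384,:512]
    r=np.linalg.inv(K)@np.stack([u.ravel(),v.ravel(),np.ones(u.size)])
    return ((A@(r*d.ravel())).T+e).reshape(384,512,3)
def save(p,n): cv2.imwrite('pics/'+n,p["frame"][:,:,::-1])
E
python3 - <<'E'
from h import *
print(observe())
s=grab_frame("scene");d=grab_frame("side")
for p,n in((s,"scene"),(d,"side")):
    print(n,p["eye"],p["attitude"],p["intrinsics"]); save(p,n+'.png'); np.save(n+'.npy',{k:p[k] for k in p},allow_pickle=True)
    for q in("jig","template","scraper","chip0","heel_a","tack_jar","glue_can","hammer","wrench"):
        for f in find_in(p,q): print(q,np.round(f["point"]),round(f["confidence"],2),np.round(world(p,f["point"])))
    for q in("bed_top","arch","template_grip","template_hole","chip0"):
        for f in spot_point(p,q): print('pt',q,np.round(f["point"]),round(f["confidence"],2),np.round(world(p,f["point"])))
im=np.hstack([s["frame"],d["frame"]])
E
```

```text
pics
{'time_s': 0.0, 'q': array([ 82.51784625,  28.75228507, -24.45303226,  88.89302395,
        12.64937394,  65.21820833, -12.04901232]), 'joint_velocities': array([-0.05568762, -0.05786945, -0.11855914,  0.04236915,  0.06448879,
        0.08416924,  0.00057318]), 'joint_torque': array([-4.67427417e-04, -5.69528890e+01, -5.81614539e+00, -2.80941403e+01,
        1.07166308e-02,  1.19405388e-02,  4.80591140e-06]), 'tcp_pos': array([ 249.1071916 , -599.65106203,  247.26421457]), 'tcp_rot': array([-1.79889631e+02, -4.78517089e-03,  2.25652170e+01]), 'wrist_force': array([ 0.32476471, -0.6561973 ,  1.01807777]), 'wrist_torque': array([-0.02090524, -0.01247499,  0.00182061]), 'gripper_force': 0.0, 'width': 1.0038994985167449}
scene [1555.77042372 -701.85861603 1258.55820147] [-132.89768026    0.2301505    53.78293799] [[440.09165133   0.         248.82683039]
 [  0.         440.09165133 198.95378695]
 [  0.           0.           1.        ]]
jig [256. 221.] 0.74 [644.  -6.  79.]
template [319. 144.] 0.98 [389. 554.  46.]
template [300. 182.] 0.93 [516. 332.   9.]
template [264. 159.] 0.
[... 1752 characters left out ...]
9. -489.   89.]
hammer [181. 201.] 0.74 [711. 257.  23.]
wrench [148. 263.] 0.71 [571. 497.   3.]
wrench [195. 248.] 0.58 [478. 368.  51.]
pt bed_top [251. 184.] 0.73 [577.  14.  40.]
pt arch [239. 169.] 0.62 [639.  19.  84.]
pt arch [149. 265.] 0.23 [562. 499.   4.]
pt template_grip [165. 311.] 0.9 [363. 563.  52.]
pt template_grip [248. 276.] 0.69 [281. 321.  52.]
pt template_grip [202. 243.] 0.68 [479. 339.  51.]
pt template_hole [141. 345.] 0.65 [353. 655.   6.]
pt template_hole [248. 266.] 0.63 [329. 275.   8.]
pt template_hole [189. 236.] 0.61 [568. 331.   0.]
pt chip0 [250. 189.] 0.72 [564.  31.  35.]
pt chip0 [260. 186.] 0.4 [546.  -5.  41.]
pt chip0 [252. 184.] 0.36 [576.  11.  39.]
```

Run:
```python
from h import *
s=cv2.imread('pics/side.png');c=cv2.imread('pics/scene.png')
a=cv2.resize(c[100:320,90:370],(770,605))[:600]
b=cv2.resize(s[100:370,110:370],(578,600))
cv2.imwrite('pics/a.png',a);cv2.imwrite('pics/b.png',b)
```

```text
(no output)
```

View pics/a.png

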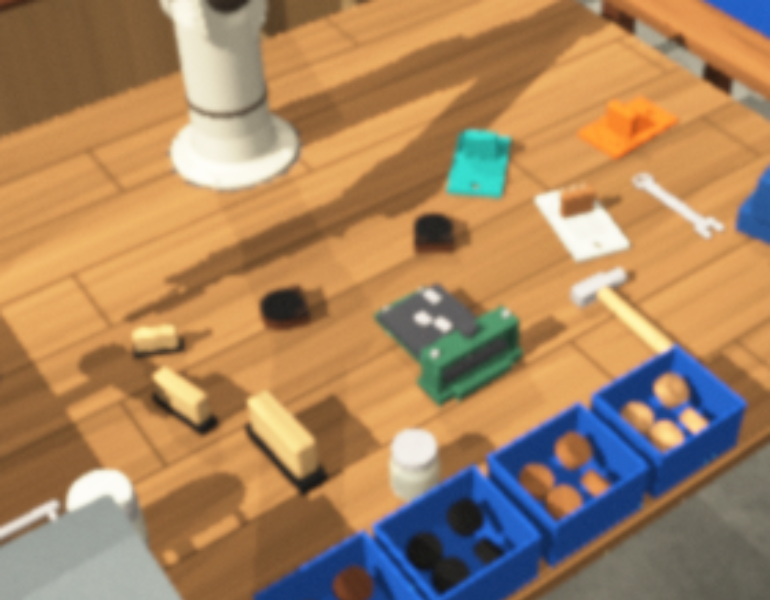

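View pics/b.png

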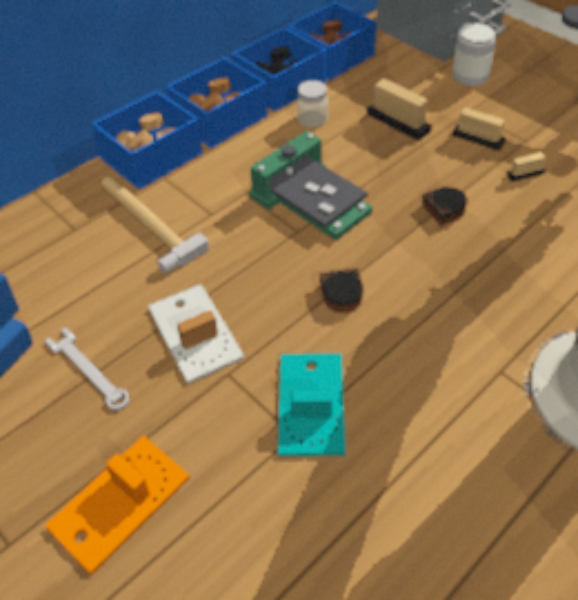

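Run:
```python
from h import *
P={n:np.load(n+'.npy',allow_pickle=True).item() for n in("scene","side")}
for n,p in P.items():
    c=cloud(p).reshape(-1,3); col=p["frame"].reshape(-1,3)
    print(n,'bench z',[round(float(np.median(c[(abs(c[:,0]-x)<25)&(abs(c[:,1]-y)<25)][:,2])),1) for x,y in((450,0),(560,-180),(560,180))])
    for nm,x,y,r in(("big",640,-275,90),("mid",490,-350,75),("small",356,-318,55),("bed+jig",610,0,150),("templ",516,340,105)):
        m=(abs(c[:,0]-x)<r)&(abs(c[:,1]-y)<r)&(c[:,2]>-20)
        q=c[m]; t=q[q[:,2]>15]; zt=np.percentile(t[:,2],95); 
        tp=t[t[:,2]>zt-8].astype(np.float32)
        R=cv2.minAreaRect(tp[:,:2]); R2=cv2.minAreaRect(t[:,:2].astype(np.float32))
        print(nm,len(t),'ztop',round(float(zt),1),'top rect',np.round(R[0]),np.round(R[1]),round(R[2],1),'all',np.round(R2[0]),np.round(R2[1]),round(R2[2],1))
    # white plate
    hsv=cv2.cvtColor(p["frame"],cv2.COLOR_RGB2HSV).reshape(-1,3)
    m=(abs(c[:,0]-516)<120)&(abs(c[:,1]-340)<110)&(hsv[:,1]<45)&(hsv[:,2]>120)&(abs(c[:,2]-8)<12)
    R=cv2.minAreaRect(c[m][:,:2].astype(np.float32)); print('plate',m.sum(),R, 'z',np.median(c[m][:,2]))
    m=(abs(c[:,0]-590)<120)&(abs(c[:,1])<110)&(hsv[:,1]<70)&(hsv[:,2]<110)&(abs(c[:,2]-34)<10)
    R=cv2.minAreaRect(c[m][:,:2].astype(np.float32)); print('bed',m.sum(),R,np.median(c[m][:,2]))
```

```text
scene bench z [1.5, 1.7, 1.6]Traceback (most recent call last):
  File "<stdin>", line 10, in <module>
cv2.error: OpenCV(4.12.0) /io/opencv/modules/imgproc/src/convhull.cpp:143: error: (-215:Assertion failed) total >= 0 && (depth == CV_32F || depth == CV_32S) in function 'convexHull'
```

```bash
cat > m.py <<'E'
from h import *
P={n:np.load(n+'.npy',allow_pickle=True).item() for n in("scene","side")}
def rect(a):
    return [np.round(np.array(x),1).tolist() for x in cv2.minAreaRect(np.ascontiguousarray(a[:,:2],dtype=np.float32))]
for n,p in P.items():
    c=cloud(p).reshape(-1,3)
    print(n)
    for nm,x,y,r in(("big",640,-275,90),("mid",490,-350,75),("small",356,-318,55)):
        m=(abs(c[:,0]-x)<r)&(abs(c[:,1]-y)<r)&(c[:,2]>-20)
        q=c[m]; t=q[q[:,2]>15]; zt=np.percentile(t[:,2],95); 
        print(nm,len(t),'ztop',round(float(zt),1),'top',rect(t[t[:,2]>zt-8]),'all',rect(t))
    hsv=cv2.cvtColor(p["frame"],cv2.COLOR_RGB2HSV).reshape(-1,3)
    m=(abs(c[:,0]-516)<120)&(abs(c[:,1]-340)<110)&(hsv[:,1]<60)&(hsv[:,2]>120)&(abs(c[:,2]-8)<10)
    print('plate',m.sum(),rect(c[m]), 'z',np.median(c[m][:,2]))
    m=(abs(c[:,0]-516)<120)&(abs(c[:,1]-340)<110)&(c[:,2]>48)
    print('grip',m.sum(),rect(c[m]), 'z',np.median(c[m][:,2]))
    m=(abs(c[:,0]-590)<120)&(abs(c[:,1])<110)&(hsv[:,1]<70)&(hsv[:,2]<110)&(abs(c[:,2]-36)<8)
    print('bed',m.sum(),rect(c[m]),np.median(c[m][:,2]))
    m=(abs(c[:,0]-650)<120)&(abs(c[:,1])<110)&(c[:,2]>68)&(c[:,2]<82)
    print('arch',m.sum(),rect(c[m]))
E
python3 m.py
```

```text
scene
big 527 ztop 82.9 top [[629.8, -277.6], [112.6, 33.6], 2.8] all [[630.1, -278.8], [135.2, 41.0], 5.8]
mid 256 ztop 61.8 top [[482.6, -347.1], [87.3, 25.4], 12.8] all [[504.5, -340.6], [146.9, 39.3], 24.1]
small 124 ztop 45.7 top [[353.7, -323.4], [57.7, 22.5], 65.1] all [[354.7, -324.2], [60.7, 25.1], 65.5]
plate 399 [[503.6, 346.7], [101.9, 165.5], 73.7] z 8.93041763871065
grip 49 [[482.9, 346.9], [55.5, 23.7], 73.4] z 53.149680798113195
bed 407 [[589.5, 6.7], [160.9, 113.0], 1.6] 34.87833427091391
arch 312 [[652.2, 8.1], [45.3, 145.6], 1.4]
side
big 404 ztop 78.5 top [[624.9, -274.3], [114.8, 38.6], 1.3] all [[624.9, -272.4], [135.1, 45.9], 3.9]
mid 221 ztop 59.0 top [[478.2, -344.5], [83.2, 28.4], 15.7] all [[505.8, -329.8], [146.3, 41.3], 27.3]
small 98 ztop 42.5 top [[353.8, -320.2], [59.1, 22.3], 62.8] all [[353.2, -320.2], [60.1, 23.1], 64.4]
plate 866 [[533.4, 332.3], [109.8, 239.5], 66.5] z 6.772189776979644
grip 87 [[480.4, 351.7], [55.1, 21.5], 73.1] z 51.04162888149642
bed 624 [[581.4, 8.3], [116.4, 159.6], 89.0] 32.93060222225557
arch 239 [[649.8, 11.2], [45.4, 144.2], 1.5]
```

Candidates (scene crop a.png). Scrapers: small (157,338), middle (185,400) and big (285,440). The measured tops are about 44, 60 and 80 mm, so the middle one is the 58 mm scraper at world (480,-346). Template-shaped plates: teal (480,160), orange (628,125) and bare aluminium with a wooden grip (580,220); the last one is the one meant. The jig is at about (586,8) with 1.5° yaw. I'll move over the scraper next.

Call:
apply_moves:
  deltas:
    - [[0,0,-0.05,0.03,0.0335,0,1],[0,0,-0.05,0.03,0.0335,0,1],[0,0,-0.05,0.03,0.0335,0,1],[0,0,-0.05,0.03,0.0335,0,1],[0,0,-0.05,0.03,0.0335,0,1]]
  squeeze: 60

```text
time_s: 1.92
tcp_pos: [362.7, -473.4, 248.5]
tcp_rot: [180.0, -0.0, 15.0]
wrist_force: [0.6, -0.6, -0.4]
width: 1.003
gripper_force: 0.0
```

Call:
apply_moves:
  deltas:
    - [[0,0,0,0.03,0.034,0,1],[0,0,0,0.03,0.034,0,1],[0,0,0,0.03,0.034,0,1],[0,0,0,0.03,0.034,0,1],[0,0,0,0.03,0.034,0,1]]

```text
time_s: 2.33
tcp_pos: [475.4, -345.8, 248.6]
tcp_rot: [180.0, -0.0, 15.1]
wrist_force: [-0.2, -0.2, 0.5]
width: 1.002
gripper_force: 0.0
```

```bash
cat >> h.py <<'E'
from scipy.spatial.transform import Rotation as Rot
def wcloud():
    o=observe(); p=grab_frame("wrist"); K=np.array(p["intrinsics"]); M=np.array(p["mount"])
    T=np.eye(4);T[:3,:3]=Rot.from_euler('xyz',o["tcp_rot"],degrees=True).as_matrix();T[:3,3]=o["tcp_pos"]
    G=T@M; p["eye"]=G[:3,3]; p["attitude"]=G[:3,:3]
    return o,p,cloud(p)
def rect(a):
    return [np.round(np.array(x),1).tolist() for x in cv2.minAreaRect(np.ascontiguousarray(a[:,:2],dtype=np.float32))]
E
python3 - <<'E'
from h import *
o,p,c=wcloud(); print(o["tcp_pos"],o["tcp_rot"],o["time_s"],o["wrist_force"]); print(p["mount"])
save(p,'w1.png')
for f in find_in(p,"scraper"): print(f["point"],f["confidence"],world(p,f["point"]))
for f in spot_point(p,"scraper"): print(f["point"],f["confidence"],world(p,f["point"]))
c=c.reshape(-1,3); m=(abs(c[:,0]-480)<90)&(abs(c[:,1]+346)<80)
print('bench',np.median(c[m&(c[:,2]<12)][:,2]))
t=c[m&(c[:,2]>52)&(c[:,2]<68)]; print(len(t),rect(t),np.median(t[:,2]))
E
```

```text
[ 475.35098506 -345.82979196  248.56806524] [ 1.79968070e+02 -9.39632193e-03  1.50592212e+01] 2.3333 [-0.24112704 -0.19343296  0.49054651]
[[-9.61526133e-04 -9.53937410e-01 -3.00004157e-01  7.61384226e+01]
 [ 9.99999481e-01 -1.01836972e-03  3.31173228e-05  1.07473118e-02]
 [-3.37107001e-04 -3.00003969e-01  9.53937894e-01 -1.26735632e+02]
 [ 0.00000000e+00  0.00000000e+00  0.00000000e+00  1.00000000e+00]]
[224.3, 34.1] 0.97 [ 590.2111237  -284.61087579   78.86789617]
[217.8, 247.8] 0.75 [ 362.42446199 -324.70721227   34.76400993]
[233.4, 9.4] 0.75 [ 610.89215806 -287.7053469    78.20331464]
[262.6, 157.8] 0.73 [ 489.78044617 -346.88775463   59.11305119]
[218.6, 242.8] 0.66 [ 362.76595962 -324.0812116    22.29700103]
bench 1.1297356531387095
1737 [[481.2, -346.4], [83.3, 23.5], 15.8] 58.801330982596085
```

View pics/w1.png

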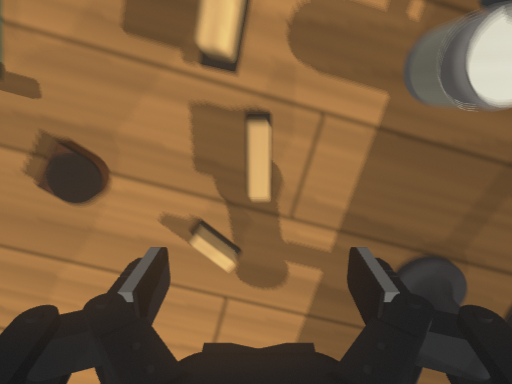

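The wrist view shows the middle scraper at (258,157), alone between the open jaws' line. It measures 83x24 mm with its top at 58.8, at (481.2,-346.4) and yaw about 15.5°, so it matches the description. Descending to grip it.

Call:
apply_moves:
  deltas:
    - [[0,0,0.02,0.0076,-0.0009,-0.035,1],[0,0,0,0,0,-0.045,1],[0,0,0,0,0,-0.05,1],[0,0,0,0,0,-0.05,1],[0,0,0,0,0,-0.045,1]]

```text
time_s: 2.9
tcp_pos: [478.5, -349.3, 77.6]
tcp_rot: [180.0, 0.1, 15.5]
wrist_force: [-0.1, -0.3, -0.6]
width: 1.001
gripper_force: 0.0
```

Call:
apply_moves:
  deltas:
    - [[0,0,0,0,0,-0.035,1],[0,0,0,0,0,-0.022,1],[0,0,0,0,0,0,0.3],[0,0,0,0,0,0,0],[0,0,0,0,0,0,0]]

```text
time_s: 3.32
tcp_pos: [480.6, -349.0, 37.9]
tcp_rot: [179.9, -0.1, 15.6]
wrist_force: [0.5, -0.4, 0.7]
width: 0.604
gripper_force: 0.0
```

Call:
apply_moves:
  deltas:
    - [[0,0,0,0,0,0,0],[0,0,0,0,0,0,0],[0,0,0,0,0,0,0],[0,0,0,0,0,0,0],[0,0,0,0,0,0,0]]

```text
time_s: 3.73
tcp_pos: [481.2, -348.7, 38.7]
tcp_rot: [179.8, -0.1, 15.7]
wrist_force: [-0.3, 1.3, 7.0]
width: 0.277
gripper_force: 59.9
```

Call:
apply_moves:
  deltas:
    - [[0,0,0,0,0,0.02,0],[0,0,0,0,0,0.045,0],[0,0,0,0,0,0.05,0],[0,0,0,0,0.02,0.045,0],[0,0,-0.08,0,0.04,0.03,0]]

```text
time_s: 4.15
tcp_pos: [480.6, -307.5, 183.0]
tcp_rot: [179.7, -0.2, 12.9]
wrist_force: [1.3, -0.5, -1.4]
width: 0.277
gripper_force: 59.1
```

Call:
apply_moves:
  deltas:
    - [[0,0,-0.08,0.005,0.05,0.01,0],[0,0,-0.08,0.005,0.05,0,0],[0,0,-0.08,0.005,0.05,0,0],[0,0,-0.08,0.005,0.05,0,0],[0,0,-0.07,0.005,0.05,0,0]]

```text
time_s: 4.57
tcp_pos: [498.6, -113.7, 187.4]
tcp_rot: [179.9, -0.0, 1.4]
wrist_force: [0.3, 0.7, -2.0]
width: 0.269
gripper_force: 59.1
```

Call:
apply_moves:
  deltas:
    - [[0,0,0,0,0.05,0,0],[0,0,0,0,0.025,0,0],[0,0,0,0,0,0,0]]

```text
time_s: 4.82
tcp_pos: [498.8, -52.7, 187.5]
tcp_rot: [-179.9, -0.1, 2.1]
wrist_force: [-0.3, -1.1, -1.8]
width: 0.271
gripper_force: 59.2
```

Run:
```python
from h import *
o,p,c=wcloud(); print(o["tcp_pos"],o["tcp_rot"],o["time_s"],o["wrist_force"],o["gripper_force"],o["width"])
save(p,'w2.png'); np.savez('w2.npz',c=c,f=p["frame"])
for q in("chip0","bed_top","arch"):
  for f in spot_point(p,q): print(q,f["point"],f["confidence"],world(p,f["point"]).round(1))
hsv=cv2.cvtColor(p["frame"],cv2.COLOR_RGB2HSV).reshape(-1,3)
c=c.reshape(-1,3); near=(abs(c[:,0]-586)<110)&(abs(c[:,1]-8)<90)
m=near&(hsv[:,2]<110)&(hsv[:,1]<70)&(abs(c[:,2]-34)<6); print('bed',m.sum(),rect(c[m]),np.median(c[m][:,2]))
m=near&(c[:,2]>70)&(c[:,2]<82); print('arch',m.sum(),rect(c[m]),np.median(c[m][:,2]))
m=near&(hsv[:,2]>120)&(hsv[:,1]<70)&(abs(c[:,2]-39)<6)
k=np.uint8(m.reshape(384,512)); n,l,st,ce=cv2.connectedComponentsWithStats(k)
for i in range(1,n):
  if st[i,4]>60: print('chip?',st[i],rect(c[(l==i).ravel()]),np.median(c[(l==i).ravel()][:,2]))
```

```text
[498.75547671 -52.66170639 187.53306619] [-1.79892536e+02 -6.38975262e-02  2.07011539e+00] 4.8167 [-0.29546972 -1.10903611 -1.83988588] 59.15390431880951 0.2707173516346521
chip0 [162.6, 144.6] 0.94 [529.8  33.9  40.4]
chip0 [186.3, 83.9] 0.69 [581.8  10.8  41.1]
chip0 [205.6, 116.6] 0.61 [555.6  -4.9  40.8]
chip0 [195.5, 81.4] 0.59 [584.3   4.2  35.5]
bed_top [187.8, 81.9] 0.68 [583.4   9.4  41.7]
bed 18181 [[572.7, 15.3], [134.6, 125.0], 1.8] 35.103860371742314
arch 1608 [[632.9, 9.2], [3.9, 143.1], 1.9] 76.22470807013904
chip? [172  67  24  31 535] [[583.1, 13.7], [23.9, 14.3], 10.1] 41.01996314494784
chip? [192 101  24  27 505] [[557.3, -2.8], [22.2, 16.4], 8.6] 40.946198470367165
chip? [153 132  21  30 466] [[528.0, 34.1], [26.1, 14.9], 3.6] 40.89125395677837
```

View pics/w2.png

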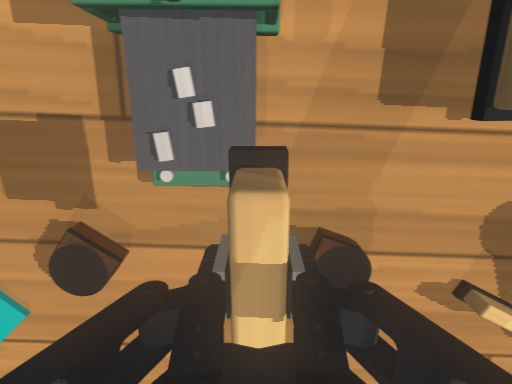

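The view shows three offcuts at (183,82), (203,114) and (163,146), spanning x 515–596 and y −12–42 on the bed. They fit under a blade centred at x=556. I'll set the scraper down at the right edge of the bed.

Call:
apply_moves:
  deltas:
    - [[0,0,0,0.025,0.005,-0.02,0],[0,0,0,0.03,0.005,-0.04,0],[0,0,0,0.021,0.004,-0.04,0],[0,0,0,0,0,-0.035,0],[0,0,0,0,0,-0.015,0]]

```text
time_s: 5.43
tcp_pos: [554.5, -50.3, 70.7]
tcp_rot: [-180.0, 0.3, 1.4]
wrist_force: [-0.1, 0.0, 8.1]
width: 0.274
gripper_force: 60.6
```

Call:
apply_moves:
  deltas:
    - [[0,0,0,0,0,0,0],[0,0,0,0,0,0,0]]

```text
time_s: 5.6
tcp_pos: [555.3, -49.8, 74.5]
tcp_rot: [180.0, 0.1, 1.5]
wrist_force: [0.1, 0.3, -1.3]
width: 0.275
gripper_force: 59.3
```

Call:
apply_moves:
  deltas:
    - [[0,0,0,0,0.008,-0.0015,0],[0,0,0,0,0.015,0,0],[0,0,0,0,0.015,0,0],[0,0,0,0,0.015,0,0],[0,0,0,0,0.015,0,0]]

```text
time_s: 6.02
tcp_pos: [556.1, 4.5, 74.0]
tcp_rot: [-180.0, -0.1, 1.6]
wrist_force: [-0.6, -0.2, -1.2]
width: 0.275
gripper_force: 59.2
```

Call:
apply_moves:
  deltas:
    - [[0,0,0,0,0.015,0,0],[0,0,0,0,0.015,0,0],[0,0,0,0,0.015,0,0],[0,0,0,0,0.015,0,0],[0,0,0,0,0.015,0,0]]

```text
time_s: 6.43
tcp_pos: [555.8, 60.1, 73.1]
tcp_rot: [-180.0, 0.0, 1.6]
wrist_force: [-0.6, -0.2, -1.8]
width: 0.272
gripper_force: 59.2
```

Call:
apply_moves:
  deltas:
    - [[0,0,0,0,0.013,0,0],[0,0,0,0,0,0,0],[0,0,0,0,0,0,0]]

```text
time_s: 6.68
tcp_pos: [555.8, 69.3, 73.1]
tcp_rot: [-180.0, 0.0, 1.7]
wrist_force: [-1.3, -0.7, -1.7]
width: 0.272
gripper_force: 59.2
```

Run:
```python
from h import *
p=grab_frame("scene");d=grab_frame("side")
a=cv2.resize(p["frame"][180:260,205:315],(660,480));b=cv2.resize(d["frame"][140:220,200:310],(660,480))
cv2.imwrite('pics/sw.png',cv2.resize(np.hstack([a,b]),(800,291))[:,:,::-1])
for q in (p,d):
  for f in spot_point(q,"chip0"): print(f["point"],f["confidence"],world(q,f["point"]).round(1))
```

```text
[242.1, 205.4] 0.57 [544.8  95.3   3. ]
[250.1, 203.3] 0.56 [535.7  61.2  -3.5]
[235.3, 198.0] 0.51 [593.1  86.1   3.2]
```

View pics/sw.png

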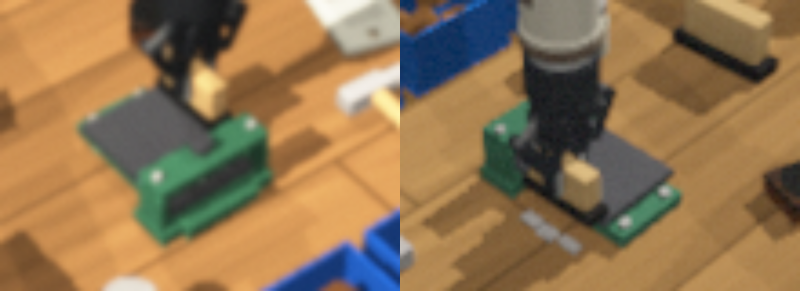

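The bed looks clear. The offcuts lie on the bench left of the jig (around (545,225) in the right half of the picture). I'll put the scraper back on the right side.

Call:
apply_moves:
  deltas:
    - [[0,0,0,0,0,0.03,0],[0,0,0,0,-0.02,0.04,0],[0,0,0,-0.008,-0.04,0.02,0],[0,0,0,-0.01,-0.05,0,0],[0,0,0,-0.01,-0.05,0,0]]

```text
time_s: 7.3
tcp_pos: [535.8, -52.8, 142.3]
tcp_rot: [180.0, -0.2, 1.6]
wrist_force: [0.0, -1.2, -2.3]
width: 0.276
gripper_force: 59.1
```

Call:
apply_moves:
  deltas:
    - [[0,0,0,-0.01,-0.05,0,0],[0,0,0,-0.01,-0.05,0,0],[0,0,0,-0.01,-0.05,0,0],[0,0,0,-0.01,-0.045,-0.01,0],[0,0,0,-0.01,-0.03,-0.035,0]]

```text
time_s: 7.72
tcp_pos: [499.1, -227.0, 110.1]
tcp_rot: [179.7, -0.4, 1.3]
wrist_force: [1.1, -0.8, -1.8]
width: 0.273
gripper_force: 59.2
```

Call:
apply_moves:
  deltas:
    - [[0,0,0,0,0,-0.04,0],[0,0,0,0,0,-0.03,0],[0,0,0,0,0,-0.01,0],[0,0,0,0,0,0,0],[0,0,0,0,0,0,0]]

```text
time_s: 8.13
tcp_pos: [497.7, -220.1, 47.3]
tcp_rot: [-180.0, -0.0, 1.6]
wrist_force: [0.1, 1.1, -1.4]
width: 0.27
gripper_force: 59.3
```

Call:
apply_moves:
  deltas:
    - [[0,0,0,0,0,-0.007,0],[0,0,0,0,0,-0.0045,0],[0,0,0,0,0,0,0],[0,0,0,0,0,0,0],[0,0,0,0,0,0,0]]

```text
time_s: 8.55
tcp_pos: [497.7, -220.3, 38.8]
tcp_rot: [180.0, -0.0, 1.6]
wrist_force: [-0.3, 0.1, -1.3]
width: 0.272
gripper_force: 59.3
```

Call:
apply_moves:
  deltas:
    - [[0,0,0,0,0,-0.0015,0],[0,0,0,0,0,0,0.35],[0,0,0,0,0,0,0.5],[0,0,0,0,0,0,0.8],[0,0,0,0,0,0,1]]

```text
time_s: 8.97
tcp_pos: [497.6, -220.4, 37.3]
tcp_rot: [180.0, -0.0, 1.6]
wrist_force: [0.2, -0.5, -0.8]
width: 0.765
gripper_force: 0.0
```

Call:
apply_moves:
  deltas:
    - [[0,0,0,0,0,0,1],[0,0,0,0,0,0,1],[0,0,0,0,0,0.03,1],[0,0,0,0,0,0.05,1],[0,0,0,0,0,0.05,1]]

```text
time_s: 9.38
tcp_pos: [496.1, -219.5, 134.4]
tcp_rot: [-179.9, 0.2, 1.6]
wrist_force: [0.9, -0.2, -0.0]
width: 1.0
gripper_force: 0.0
```

Call:
apply_moves:
  deltas:
    - [[0,0,0,0,0.01,0.05,1],[0,0,0,0,0.03,0.03,1],[0,0,0,0,0.05,0.02,1],[0,0,0,0,0.05,0,1],[0,0,0,0,0.03,0,1]]

```text
time_s: 9.8
tcp_pos: [498.1, -88.9, 211.4]
tcp_rot: [-180.0, -0.2, 1.7]
wrist_force: [-0.2, -0.2, -1.1]
width: 1.001
gripper_force: 0.0
```

Call:
apply_moves:
  deltas:
    - [[0,0,0,0,0.05,0,1],[0,0,0,0,0.02,0,1],[0,0,0,0,0,0,1]]

```text
time_s: 10.05
tcp_pos: [497.3, -35.1, 210.1]
tcp_rot: [-179.9, -0.0, 2.0]
wrist_force: [-0.5, -0.7, 0.8]
width: 1.005
gripper_force: 0.0
```

Run:
```python
from h import *
o,p,c=wcloud(); print(o["tcp_pos"],o["tcp_rot"],o["time_s"],o["wrist_force"],o["gripper_force"],o["width"])
save(p,'w3.png'); np.savez('w3.npz',c=c,f=p["frame"])
for q in("chip0","bed_top","arch"):
  for f in spot_point(p,q): print(q,f["point"],f["confidence"],world(p,f["point"]).round(1))
hsv=cv2.cvtColor(p["frame"],cv2.COLOR_RGB2HSV).reshape(-1,3)
c=c.reshape(-1,3); near=(abs(c[:,0]-586)<110)&(abs(c[:,1]-8)<90)
m=near&(hsv[:,2]<110)&(hsv[:,1]<70)&(abs(c[:,2]-34)<6); print('bed',m.sum(),rect(c[m]),np.median(c[m][:,2]))
m=near&(c[:,2]>70)&(c[:,2]<82); print('arch',m.sum(),rect(c[m]),np.median(c[m][:,2]))
```

```text
[497.28555517 -35.09914348 210.13062536] [-1.79909741e+02 -4.94960968e-02  1.98837098e+00] 10.05 [-0.50436444 -0.66121909  0.83013932] 0.0 1.004784989805198
chip0 [142.8, 138.1] 0.75 [525.5  89.3   7.1]
chip0 [136.2, 82.4] 0.73 [581.6  91.5   7.3]
chip0 [137.6, 109.8] 0.66 [554.7  92.5   6.9]
bed_top [213.6, 83.8] 0.93 [582.1   9.3  34.9]
bed 17389 [[572.0, 15.4], [133.1, 124.6], 1.4] 35.11111448358383
arch 2595 [[635.4, 9.5], [9.0, 143.7], 1.8] 76.77363204221149
```

View pics/w3.png

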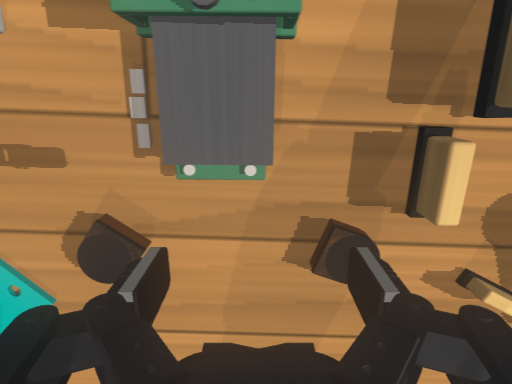

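All three offcuts are on the bench at (137,82), (137,108) and (143,135) in the picture. The bed is clear, and the scraper stands at (440,175). Next I'll take one overhead view of the whole jig.

Call:
apply_moves:
  deltas:
    - [[0,0,0,0.03,0.01,0.025,1],[0,0,0,0.04,0.012,0.03,1],[0,0,0,0.04,0.012,0.03,1],[0,0,0,0.04,0.012,0.03,1],[0,0,0,0.03,0.012,0.005,1]]

```text
time_s: 10.67
tcp_pos: [636.6, 1.3, 303.8]
tcp_rot: [180.0, -0.4, 1.3]
wrist_force: [1.4, -0.3, 1.2]
width: 0.997
gripper_force: 0.0
```

Call:
apply_moves:
  deltas:
    - [[0,0,0,0,0,0,1],[0,0,0,0,0,0,1],[0,0,0,0,0,0,1]]

```text
time_s: 10.92
tcp_pos: [631.5, 1.5, 298.4]
tcp_rot: [180.0, 0.1, 1.5]
wrist_force: [-0.0, -1.2, -0.0]
width: 1.002
gripper_force: 0.0
```

```bash
cat > jig.py <<'E'
from h import *
o,p,c=wcloud(); print(o["tcp_pos"],o["tcp_rot"],o["time_s"],o["q"].round(1))
save(p,'w4.png')
for q in("bed_top","arch","pin_tip","jig"):
  for f in spot_point(p,q): print(q,f["point"],f["confidence"],world(p,f["point"]).round(1))
hsv=cv2.cvtColor(p["frame"],cv2.COLOR_RGB2HSV)
near=(abs(c[...,0]-586)<120)&(abs(c[...,1]-8)<100)
def big(m):
  n,l,st,ce=cv2.connectedComponentsWithStats(np.uint8(m)); i=1+np.argmax(st[1:,4]); return l==i
def inplane(m,z):
  vv,uu=np.nonzero(m); return np.array([world(p,(u,v),z) for u,v in zip(uu,vv)])
m=big(near&(hsv[...,2]<120)&(hsv[...,1]<70)&(abs(c[...,2]-35)<4)); print('bed',m.sum(),rect(inplane(m,34)),np.median(c[m][:,2]))
m=big(near&(abs(c[...,2]-76)<5)); print('arch',m.sum(),rect(c[m]),rect(inplane(m,76)),np.median(c[m][:,2]))
m=big(near&(abs(c[...,2]-88)<5)); print('bush',m.sum(),rect(c[m]),rect(inplane(m,88)),np.median(c[m][:,2]))
E
python3 jig.py
```

```text
[631.46805967   1.51349927 298.37720392] [1.79968602e+02 1.47962848e-01 1.45969951e+00] 10.9167 [  22.3   26.2  -34.5   88.1   15.4   70.7 -103.1]
bed_top [58.5, 49.2] 0.7 [753.6 244.5  20.7]
bed_top [250.7, 190.6] 0.58 [585.6  10.   35.7]
arch [249.6, 140.1] 0.69 [658.2  11.6  76.2]
arch [198.6, 221.3] 0.66 [527.4  86.4   7.1]
jig [252.5, 182.3] 0.84 [596.8   7.8  34.4]
bed 6607 [[564.4, 8.0], [116.6, 109.9], 1.4] 35.13223376046403
arch 3920 [[652.3, 10.0], [40.3, 144.0], 2.1] [[651.7, 10.0], [39.9, 143.6], 1.4] 77.05729199783954
bush 418 [[646.5, 9.5], [24.3, 24.4], 0.3] [[646.6, 9.6], [24.5, 24.4], 1.4] 89.00887356976335
```

View pics/w4.png

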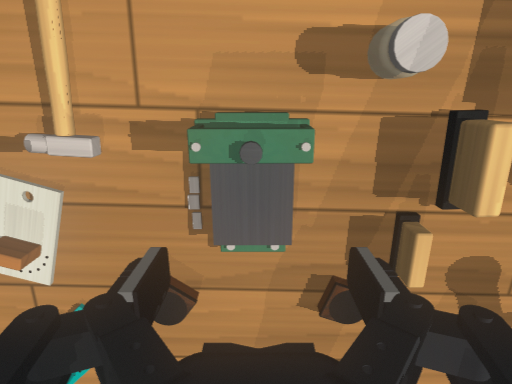

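The jig solves consistently: arch centre (651.7,10.0), bush (646.6,9.6), bed near edge 506. This puts the pin at about (646,9.8), with yaw 1.45°. In the picture the arch is at (250,145) and the aluminium template, with its hole at (28,197), is at the left. Moving over the template.

Call:
apply_moves:
  deltas:
    - [[0,0,0.2,-0.0167,0.0387,-0.005,1],[0,0,0.2,-0.0167,0.0387,-0.005,1],[0,0,0.2,-0.0167,0.0387,-0.005,1],[0,0,0.2,-0.0167,0.0387,-0.005,1],[0,0,0.2,-0.0167,0.0387,-0.005,1]]

```text
time_s: 11.58
tcp_pos: [568.8, 149.0, 281.0]
tcp_rot: [180.0, -0.0, 31.8]
wrist_force: [-0.3, 0.4, -0.2]
width: 1.001
gripper_force: 0.0
```

Call:
apply_moves:
  deltas:
    - [[0,0,0.2,-0.0167,0.0387,-0.005,1],[0,0,0.2,-0.0167,0.0387,-0.005,1],[0,0,0.2,-0.0167,0.0387,-0.005,1],[0,0,0.2,-0.0167,0.0387,-0.005,1],[0,0,0.2,-0.0167,0.0387,-0.005,1]]

```text
time_s: 12.0
tcp_pos: [506.4, 294.1, 262.3]
tcp_rot: [179.9, 0.0, 61.8]
wrist_force: [0.1, -0.8, 0.4]
width: 0.999
gripper_force: 0.0
```

Call:
apply_moves:
  deltas:
    - [[0,0,0.2,-0.0167,0.0387,-0.005,1],[0,0,0.2,-0.0167,0.0387,-0.005,1],[0,0,0,0,0,0,1],[0,0,0,0,0,0,1],[0,0,0,0,0,0,1]]

```text
time_s: 12.42
tcp_pos: [482.4, 350.7, 254.6]
tcp_rot: [180.0, 0.1, 73.5]
wrist_force: [0.8, -0.3, -0.3]
width: 1.003
gripper_force: 0.0
```

```bash
cat > tmpl.py <<'E'
from h import *
o,p,c=wcloud(); print(o["tcp_pos"],o["tcp_rot"],o["time_s"],o["q"].round(1))
save(p,'w5.png')
for q in("template_grip","template_hole","template"):
  for f in spot_point(p,q): print(q,f["point"],f["confidence"],world(p,f["point"]).round(1))
hsv=cv2.cvtColor(p["frame"],cv2.COLOR_RGB2HSV)
near=(abs(c[...,0]-503)<120)&(abs(c[...,1]-345)<100)
def big(m):
  n,l,st,ce=cv2.connectedComponentsWithStats(np.uint8(m)); i=1+np.argmax(st[1:,4]); return l==i
def inplane(m,z):
  vv,uu=np.nonzero(m); return np.array([world(p,(u,v),z) for u,v in zip(uu,vv)])
m=big(near&(hsv[...,2]>110)&(hsv[...,1]<50)&(abs(c[...,2]-8)<5)); print('plate',m.sum(),rect(inplane(m,8)),np.median(c[m][:,2]))
m=big(near&(abs(c[...,2]-53)<4)); print('grip',m.sum(),rect(c[m]),rect(inplane(m,53)),np.median(c[m][:,2]))
E
python3 tmpl.py
```

```text
[482.36340435 350.68387988 254.55197936] [1.79962196e+02 5.61504903e-02 7.34998089e+01] 12.4167 [  0.4  30.3 -53.5  95.8  26.1  67.3 -76.2]
template_grip [96.9, 238.1] 0.82 [276.9 324.2  54.3]
template_grip [262.8, 164.3] 0.78 [488.1 353.7  55.1]
template_grip [243.1, 314.4] 0.17 [401.6 153.1  28.6]
template_hole [169.1, 248.6] 0.81 [328.4 265.    1. ]
template_hole [320.9, 154.8] 0.59 [558.5 333.1   1.7]
template_hole [439.2, 364.6] 0.41 [534.7 331.6 306.5]
template [275.4, 158.4] 0.9 [502.8 346.2   7.9]
template [126.0, 229.6] 0.58 [287.8 310.7   9. ]
plate 8162 [[502.9, 345.9], [90.2, 160.1], 74.4] 9.130479938266461
grip 903 [[483.3, 351.4], [56.5, 19.6], 74.1] [[483.4, 351.9], [55.9, 19.4], 74.0] 53.92954702026299
```

View pics/w5.png

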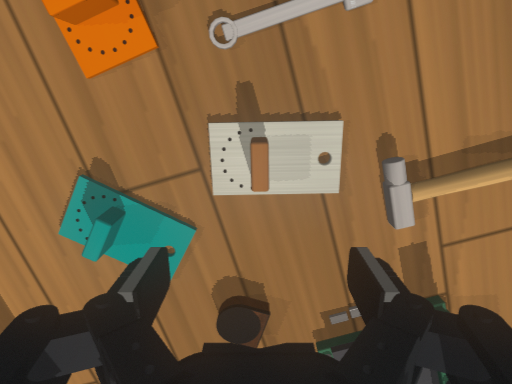

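The picture shows the aluminium template with its wooden grip at (260,165) and hole at (324,158). The teal and orange look-alikes are at the left. The plate fits 160x90 at (502.9,345.9), yaw −15.7°, and the grip is at (483.5,351.5). Descending on the grip.

Call:
apply_moves:
  deltas:
    - [[0,0,0.027,0.0015,0.001,-0.03,1],[0,0,0,0,0,-0.045,1],[0,0,0,0,0,-0.05,1],[0,0,0,0,0,-0.05,1],[0,0,0,0,0,-0.045,1]]

```text
time_s: 13.03
tcp_pos: [483.9, 350.6, 87.8]
tcp_rot: [180.0, 0.0, 74.2]
wrist_force: [0.0, -0.9, -0.0]
width: 1.001
gripper_force: 0.0
```

Call:
apply_moves:
  deltas:
    - [[0,0,0,0,0,-0.035,1],[0,0,0,0,0,-0.025,1],[0,0,0,0,0,-0.0115,1],[0,0,0,0,0,0,1],[0,0,0,0,0,0,1]]

```text
time_s: 13.45
tcp_pos: [483.7, 352.2, 36.6]
tcp_rot: [180.0, -0.0, 74.3]
wrist_force: [0.0, 0.0, -0.5]
width: 0.999
gripper_force: 0.0
```

Call:
apply_moves:
  deltas:
    - [[0,0,0,0,0,0,0.3],[0,0,0,0,0,0,0.2],[0,0,0,0,0,0,0],[0,0,0,0,0,0,0],[0,0,0,0,0,0,0]]
  squeeze: 100

```text
time_s: 13.87
tcp_pos: [483.6, 352.4, 36.7]
tcp_rot: [180.0, -0.0, 74.4]
wrist_force: [-0.2, -0.4, -0.2]
width: 0.298
gripper_force: 0.0
```

Call:
apply_moves:
  deltas:
    - [[0,0,0,0,0,0,0],[0,0,0,0,0,0,0],[0,0,0,0,0,0,0],[0,0,0,0,0,0,0],[0,0,0,0,0,0,0]]

```text
time_s: 14.28
tcp_pos: [483.7, 352.4, 36.9]
tcp_rot: [179.9, -0.0, 74.4]
wrist_force: [-0.4, -1.9, 6.1]
width: 0.222
gripper_force: 98.4
```

Call:
apply_moves:
  deltas:
    - [[0,0,0,0,0,0.015,0],[0,0,0,0,0,0.035,0],[0,0,0,0,0,0.045,0],[0,0,0,-0.002,-0.015,0.035,0],[0,0,0.03,-0.003,-0.03,0.01,0]]

```text
time_s: 14.7
tcp_pos: [479.9, 323.7, 146.0]
tcp_rot: [179.8, -0.5, 75.5]
wrist_force: [1.5, 1.1, -3.4]
width: 0.219
gripper_force: 98.8
```

Call:
apply_moves:
  deltas:
    - [[0,0,0.05,-0.004,-0.045,0,0],[0,0,0.06,-0.004,-0.045,0,0],[0,0,0.06,-0.004,-0.045,0,0],[0,0,0.06,-0.004,-0.045,0,0],[0,0,0.06,-0.004,-0.045,0,0]]

```text
time_s: 15.12
tcp_pos: [463.2, 147.9, 140.9]
tcp_rot: [-179.9, 0.1, 84.1]
wrist_force: [1.0, -0.6, -4.8]
width: 0.214
gripper_force: 98.5
```

Call:
apply_moves:
  deltas:
    - [[0,0,0.06,-0.004,-0.045,0,0],[0,0,0.06,-0.004,-0.045,0,0],[0,0,0.06,-0.004,-0.045,0,0],[0,0,0.06,0,-0.035,0,0],[0,0,0.01,0,-0.02,0,0]]

```text
time_s: 15.53
tcp_pos: [453.9, 3.0, 140.6]
tcp_rot: [-179.8, 0.1, 91.3]
wrist_force: [0.1, -0.3, -4.2]
width: 0.218
gripper_force: 98.5
```

Call:
apply_moves:
  deltas:
    - [[0,0,0,0,0,0,0],[0,0,0,0,0,0,0],[0,0,0,0,0,0,0]]

```text
time_s: 15.78
tcp_pos: [455.1, 8.0, 141.2]
tcp_rot: [-180.0, -0.0, 91.5]
wrist_force: [0.1, 0.8, -4.5]
width: 0.217
gripper_force: 98.4
```

```bash
cat > held.py <<'E'
from h import *
o,p,c=wcloud(); print(o["tcp_pos"],o["tcp_rot"],o["time_s"],o["q"].round(1),o["wrist_force"],o["wrist_torque"],o["width"],o["gripper_force"])
save(p,'w6.png'); z0=o["tcp_pos"][2]-36.9; t=np.array(o["tcp_pos"])
for f in spot_point(p,"template_hole"): print(f["point"],f["confidence"],world(p,f["point"],z0+8).round(1))
hsv=cv2.cvtColor(p["frame"],cv2.COLOR_RGB2HSV)
def big(m):
  n,l,st,ce=cv2.connectedComponentsWithStats(np.uint8(m)); i=1+np.argmax(st[1:,4]); return l==i
near=(abs(c[...,0]-t[0]-20)<110)&(abs(c[...,1]-t[1])<70)&(abs(c[...,2]-z0-8)<6)&(hsv[...,1]<60)
m=big(near); q=c[m]; 
A=np.c_[q[:,:2]-t[:2],np.ones(len(q))]; k=np.linalg.lstsq(A,q[:,2]-z0,rcond=None)[0]; print('plane tilt x,y deg, z at tcp',np.degrees(k[:2]).round(2),k[2].round(1))
def inplane(m,z):
  vv,uu=np.nonzero(m); return np.array([world(p,(u,v),z) for u,v in zip(uu,vv)])
r=rect(inplane(m,z0+8)); print('plate',m.sum(),r,(np.array(r[0])-t[:2]).round(1))
E
python3 held.py
```

```text
[455.12329442   7.95408754 141.19750819] [-1.79993783e+02 -2.74757145e-02  9.14917511e+01] 15.7833 [ 44.2  26.8 -58.1 120.5  30.5  48.8 -30.6] [ 0.0941901   0.79716108 -4.52442005] [0.00757292 0.06100183 0.0164633 ] 0.21717108306745497 98.44145894050598
[393.3, 232.8] 0.88 [529.4  13.4 112.3]
plane tilt x,y deg, z at tcp [-0.15 -0.24] 9.2
plate 30552 [[474.6, 8.2], [161.2, 91.7], 1.4] [19.5  0.2]
```

View pics/w6.png

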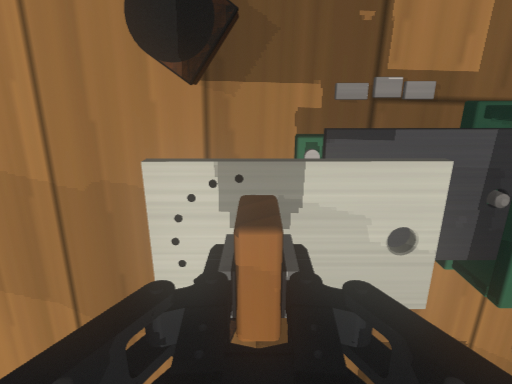

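The plate is held level and square. The hole is at (402,241), and the pin itself shows at (498,198) on the far bed. I'll measure both in this same view.

Run:
```python
from h import *
o,p,c=wcloud(); t=np.array(o["tcp_pos"]); z0=t[2]-36.9; g=cv2.cvtColor(p["frame"],cv2.COLOR_RGB2GRAY)
m=np.zeros_like(g); m[215:268,375:430]=(g[215:268,375:430]<150)
n,l,st,ce=cv2.connectedComponentsWithStats(m); i=1+np.argmax(st[1:,4]); print('hole px',st[i],ce[i])
cs,_=cv2.findContours(np.uint8(l==i),cv2.RETR_EXTERNAL,cv2.CHAIN_APPROX_NONE); b=cs[0][:,0,:]
w=np.array([world(p,x,z0+8) for x in b]); (x,y),r=cv2.minEnclosingCircle(np.float32(w[:,:2])); print('hole',round(x,1),round(y,1),r,'rel tcp',(x-t[0]).round(1),(y-t[1]).round(1))
s=(slice(175,225),slice(478,512)); q=c[s].reshape(-1,3); q=q[(abs(q[:,1]-10)<25)&(q[:,2]>37)&(q[:,2]<46)]
print('pin pts',len(q),q.min(0).round(1),q.max(0).round(1)); top=q[q[:,2]>np.percentile(q[:,2],70)]; print('top',np.median(top,0).round(1),len(top))
print('pin px z42',world(p,(498,198),42).round(1),world(p,(494,196),42).round(1))
cv2.imwrite('pics/pin.png',cv2.resize(p["frame"][165:275,370:512],(710,550),interpolation=cv2.INTER_CUBIC)[:,:,::-1])
```

```text
hole px [387 227  30  29 680] [401.42058824 240.91323529]
hole 535.4 9.4 8.992066383361816 rel tcp 80.1 0.8
pin pts 217 [634.6  -5.7  37.1] [650.9  16.1  44.8]
top [645.1  10.4  43. ] 65
pin px z42 [640.9  13.8  42. ] [637.4  15.4  42. ]
```

View pics/pin.png

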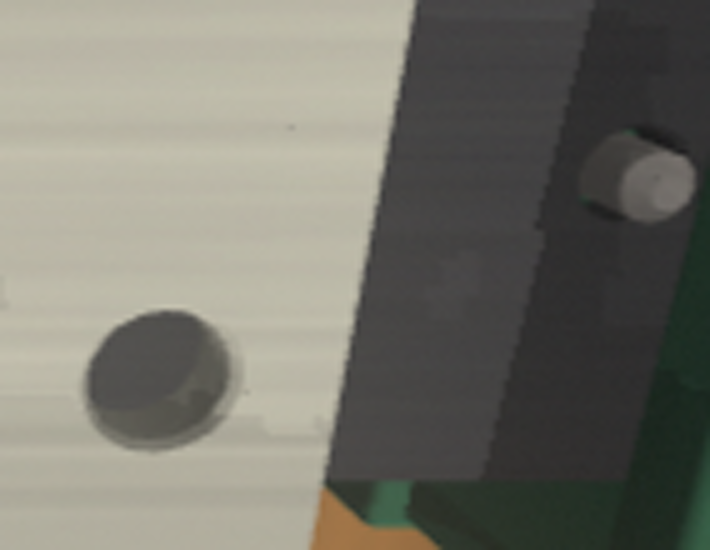

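Call:
apply_moves:
  deltas:
    - [[0,0,0,0,0.001,-0.02,0],[0,0,0,0,0,-0.03,0],[0,0,0,0,0,-0.02,0],[0,0,0,0,0,-0.005,0],[0,0,0,0,0,0,0]]

```text
time_s: 16.35
tcp_pos: [454.5, 9.1, 84.0]
tcp_rot: [-179.9, -0.0, 91.6]
wrist_force: [0.2, -0.2, -4.2]
width: 0.219
gripper_force: 98.2
```

Call:
apply_moves:
  deltas:
    - [[0,0,0,0,0,0,0],[0,0,0,0.02,0.0003,0,0],[0,0,0,0.03,0.0003,0,0],[0,0,0,0.03,0,0,0],[0,0,0,0,0,0,0]]

```text
time_s: 16.77
tcp_pos: [522.0, 8.8, 87.1]
tcp_rot: [179.5, -0.1, 91.4]
wrist_force: [1.1, 0.2, -4.2]
width: 0.222
gripper_force: 98.9
```

Call:
apply_moves:
  deltas:
    - [[0,0,0,0,0,0,0],[0,0,0,0,0,0,0]]

```text
time_s: 16.93
tcp_pos: [515.4, 8.7, 85.4]
tcp_rot: [180.0, -0.0, 91.5]
wrist_force: [-1.2, 0.2, -4.7]
width: 0.219
gripper_force: 98.9
```

Call:
apply_moves:
  deltas:
    - [[0,0,0,0.01,0,0,0],[0,0,0,0.017,0,0,0],[0,0,0,0.017,0,0,0],[0,0,0,0.015,0,0,0],[0,0,0,0.008,0,0,0]]

```text
time_s: 17.35
tcp_pos: [567.1, 8.3, 85.2]
tcp_rot: [179.9, -0.0, 91.5]
wrist_force: [0.4, -0.4, -4.8]
width: 0.218
gripper_force: 99.0
```

Call:
apply_moves:
  deltas:
    - [[0,0,0,0,0,0,0],[0,0,0,0,0,0,0],[0,0,0,0,0,0,0]]

```text
time_s: 17.6
tcp_pos: [564.6, 8.5, 84.6]
tcp_rot: [-179.9, 0.0, 91.5]
wrist_force: [-0.6, 0.4, -4.0]
width: 0.22
gripper_force: 99.0
```

Run:
```python
from h import *
o,p,c=wcloud(); t=np.array(o["tcp_pos"]); print(t,o["tcp_rot"],o["wrist_force"])
g=cv2.cvtColor(p["frame"],cv2.COLOR_RGB2GRAY); hsv=cv2.cvtColor(p["frame"],cv2.COLOR_RGB2HSV)
# arch head top in this same view
m=(abs(c[...,0]-652)<60)&(abs(c[...,1]-10)<90)&(abs(c[...,2]-77)<4)&(hsv[...,1]>90); print('arch',m.sum(),rect(c[m]))
z0=t[2]-36.9
m=(abs(c[...,0]-t[0]-20)<110)&(abs(c[...,1]-t[1])<70)&(abs(c[...,2]-z0-9)<5)&(hsv[...,1]<60); r=rect(c[m]); print('plate',m.sum(),r,c[m][:,1].min(),c[m][:,1].max())
save(p,'w7.png')
```

```text
[564.58957242   8.5089788   84.56953108] [-1.79921593e+02  9.77406663e-03  9.15018608e+01] [-0.55706065  0.39728515 -4.04267315]
arch 13328 [[651.6, 18.6], [41.3, 127.8], 2.0]
plate 23372 [[570.1, 0.5], [133.7, 106.8], 0.9] -51.92767763399442 54.830645444172575
```

Call:
apply_moves:
  deltas:
    - [[0,0,0,0.001,0.0004,-0.004,0],[0,0,0,0,0,-0.004,0],[0,0,0,0,0,-0.003,0],[0,0,0,0,0,0,0],[0,0,0,0,0,0,0]]

```text
time_s: 18.07
tcp_pos: [566.2, 8.7, 76.3]
tcp_rot: [-180.0, -0.0, 91.5]
wrist_force: [0.9, -0.3, -4.5]
width: 0.218
gripper_force: 99.0
```

Call:
apply_moves:
  deltas:
    - [[0,0,0,0,0,-0.003,0],[0,0,0,0,0,-0.002,0],[0,0,0,0,0,0,0],[0,0,0,0,0,0,0]]

```text
time_s: 18.4
tcp_pos: [566.4, 8.8, 72.7]
tcp_rot: [-180.0, -0.0, 91.5]
wrist_force: [-0.4, 0.2, -4.6]
width: 0.22
gripper_force: 99.0
```

It's at z 72.7 with no contact force, so the plate underside is below the pin tip and the hole is over the pin. Pressing on down.

Call:
apply_moves:
  deltas:
    - [[0,0,0,0,0,-0.002,0],[0,0,0,0,0,-0.001,0],[0,0,0,0,0,0,0],[0,0,0,0,0,0,0],[0,0,0,0,0,0,0]]

```text
time_s: 18.82
tcp_pos: [566.6, 8.8, 70.9]
tcp_rot: [180.0, 0.0, 91.5]
wrist_force: [-1.0, -1.0, 0.6]
width: 0.221
gripper_force: 99.6
```

Call:
apply_moves:
  deltas:
    - [[0,0,0,0,0,-0.002,0],[0,0,0,0,0,-0.002,0],[0,0,0,0,0,0,0],[0,0,0,0,0,0,0],[0,0,0,0,0,0,0]]

```text
time_s: 19.23
tcp_pos: [566.6, 8.8, 67.9]
tcp_rot: [180.0, 0.0, 91.5]
wrist_force: [-3.2, -0.9, 6.1]
width: 0.216
gripper_force: 100.3
```

Call:
apply_moves:
  deltas:
    - [[0,0,0,-0.001,0,-0.002,0],[0,0,0,0,0,-0.002,0],[0,0,0,0,0,0,0],[0,0,0,0,0,0,0],[0,0,0,0,0,0,0]]

```text
time_s: 19.65
tcp_pos: [566.6, 8.8, 65.8]
tcp_rot: [179.9, 0.0, 91.5]
wrist_force: [-4.6, -0.5, 10.6]
width: 0.224
gripper_force: 101.4
```

Call:
apply_moves:
  deltas:
    - [[0,0,0,0,0,-0.001,0],[0,0,0,0,0,0,0],[0,0,0,0,0,0,0],[0,0,0,0,0,0,0],[0,0,0,0,0,0,0]]

```text
time_s: 20.07
tcp_pos: [566.6, 8.8, 65.8]
tcp_rot: [179.9, 0.1, 91.5]
wrist_force: [-5.6, -1.3, 18.4]
width: 0.217
gripper_force: 102.4
```

Call:
apply_moves:
  deltas:
    - [[0,0,0,0,0,0,0],[0,0,0,0,0,0,0],[0,0,0,0,0,0,0]]

```text
time_s: 20.32
tcp_pos: [566.6, 8.8, 65.8]
tcp_rot: [179.9, 0.1, 91.5]
wrist_force: [-5.6, -2.0, 17.4]
width: 0.218
gripper_force: 102.4
```

Run:
```python
from h import *
o,p,c=wcloud(); t=np.array(o["tcp_pos"]); print(t,o["tcp_rot"],o["wrist_force"],o["wrist_torque"],o["time_s"])
hsv=cv2.cvtColor(p["frame"],cv2.COLOR_RGB2HSV); z0=t[2]-36.9
m=(abs(c[...,0]-t[0])<75)&(abs(c[...,1]-t[1])<44)&(abs(c[...,2]-z0-9)<5)&(hsv[...,1]<60); q=c[m]
k=np.linalg.lstsq(np.c_[q[:,:2]-t[:2],np.ones(len(q))],q[:,2]-z0,rcond=None)[0]; print('tilt',np.degrees(k[:2]),k[2],m.sum())
s=grab_frame("scene")
for f in spot_point(s,"scraper")+spot_point(s,"chip0"): print(f["point"],f["confidence"],world(s,f["point"]).round(1))
```

```text
[566.62728215   8.79154854  65.81141169] [1.79896634e+02 7.43099422e-02 9.14701571e+01] [-5.59633421 -2.0336439  17.39315579] [-0.27293828  1.45164249  0.04706683] 20.3167
tilt [ 0.0171574  -0.09908085] 9.233141287504202 23701
[194.8, 265.1] 0.97 [ 669.9 -290.3   57.5]
[190.8, 238.4] 0.73 [ 538.7 -230.5   38. ]
[244.5, 274.5] 0.71 [ 797.4 -170.8   46.4]
[147.6, 227.4] 0.45 [ 359.7 -324.1    3.9]
[132.5, 298.6] 0.36 [ 774.8 -544.7  201.8]
```

The plate is flat, held over the pin, and the bed is at its stop with a steady 17 N. Handing in.

```bash
python3 -c "
from workcell import *
print(close_job())"
```

```text
the job is handed in; nothing more can be done
None
```

I handed the job in at about 20 s of the 64 s allowed: the offcuts are off the bed, the scraper stands on the bench, and the template is held over the pin with the bed pressed to its stop at about 17 N; the hand-in returned no verdict.

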